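# Stand the large round mirror in the display rack

## Robot

A 7-joint arm with a two-finger parallel gripper is mounted at the origin on the work surface. World frame = base frame: x ahead of the robot, y to its left, z up, the work surface at z = 0. Lengths are in m, angles in rad, forces in N, time in s.
With the tool pointing down it reaches from about 0.425 to 0.925 m from the base axis. Payload 6.8 kg.
Tool frame: the origin (TCP) lies midway between the tips of the shut fingers; the grasp point (between the pads) lies 19 mm behind it; x points along the fingers, y is the direction in which the jaws open and shut, and the axes are right-handed (so a half turn about x gives the same grasp; the last joint's range is limited). The gripper opens to 85 mm and grips with 20 to 120 N. Pads are 22 mm wide; open, the fingers measure 114 mm over their backs; the gripper's body (76 mm by 85 mm) begins 54 mm behind the grasp point. The pads swing forward as they close: fully open they stand 13 mm farther back than shut.
Start: joints at [1.06, 0.477, 0.022, 1.555, -0.011, 1.109, -0.083], TCP at [0.265, -0.621, 0.231] pointing down, gripper open.
Joint ranges: [-2.96, 2.96], [-0.34, 2.1], [-1.41, 1.46], [0.24, 2.44], [-1.37, 4.51], [0.17, 1.92], [-2.96, 2.96]. Speed limits (rad/s): [2.39, 2.39, 3.14, 3.14, 3.14, 3.14, 3.14].

## Interface

Orientations are given as a rotation vector (axis times angle).
In Python, from bench import r, viewer, nets gives the robot as it stands.
- The arm moves only by the shell command python3 -m pendant 'ROWS' [FORCE]. ROWS is JSON, one flat list of numbers, 5 for each row, row after row: the finger opening in mm, from 0 to 85.4, then the shift along the tool's x, y, z in mm, then the turn about the tool's x in rad. A call has 1 to 20 rows; each row shifts and turns the commanded pose from where the row before left it, along the tool's axes as they then stand; what a row does not reach is not made up. A row lasts 1/8 s, in which the tool goes at most 62.5 mm and 10.7 degrees, less where a joint would pass 70% of its speed; a pose out of reach is approached as far as the arm can. A call with a gripper value outside its range is refused whole. The fingers move at their own pace and stop on an object; FORCE is the grip in N (left out, the last holds). Time passes only in rows, so rows that do not move let the fingers close. It gives the time, the measured TCP pose, the force and the opening at its end, in the units of the state.
- r.get_obs(): the state, without advancing time (a new reading comes with each control period).
- viewer.grab_frame(name): name is "scene" or "top" or "wrist"; returns (picture, depth): 384x512x3 uint8, red, green, blue; 384x512 float32, m along the optical axis (not along the pixel's ray), 0 where there is no reading.
- viewer.calibration(name): a dict with "mtx" (3x3 intrinsics, pixels), "world_to_cam" (4x4, takes a point from world to camera coordinates). Camera axes: x right, y up, looking along -z (the intrinsics and any distortion apply to the point x, -y, -z); pixel columns grow to the right and rows downward; lengths in m; the calibration is good to about 2 mm. A picture is of the moment at which its call begins: read the wrist's pose just before it. calibration takes no time and is no camera call; for the wrist camera it gives the pose at the moment of the call.
- r.hand_in(): hands the job in, once; it reports no verdict.
Trained networks look in the newest picture that a camera, given by its name, has taken for a name from the list of things; names that differ only in an ending like _2 or _b are one class to them, and where a whole thing is asked for, a point or a joint stands for the part that bears it (a point fixed in the world has none). Each returns a list of dicts, best first, with "score" (0 to 1); they miss things now and then, are a little off and sometimes report something else, mostly with a low value. They report only what shows in the picture. A call takes as long as a camera call. They do not tell look-alikes from the thing itself.
- nets.look_for(name, camera): "location" ([x, y, z] in m, in world coordinates, good to about 4 mm: the middle of the surface that is visible of it).
- nets.silhouettes(name, camera): "mask" (384x512 bool, what is visible of it).
The state is a dict: "clock": time; "joints": joint angles; "qvel": joint speeds; "tau": joint torques, N m; "tcp_pos": TCP position; "orientation": TCP orientation; "contact_force": force on the tool from outside, world axes, zero at the start; "moment": the same for the moment, N m; "grip_width": finger opening in m.
Only numpy, scipy, OpenCV 4.12 (cv2) and the standard library are available. Lean on these libraries where they do the work, as an engineer would, in place of code of your own. Each camera call takes 0.05 s, during which the arm holds its last target. There are 200 camera calls.

## Task

On the shop counter, take the large round mirror off its wire easel and stand it upright between the tines of the empty place of the display rack, in front of the matching mirror already on show. Lower it until it rests in the rack before letting go, and leave the small mirror and the mirror already in the rack where they are.

Things in the scene. Friction and masses are not known exactly. Their poses are not given: they have to be found in the camera images.
- large_mirror: The mirror to move: black disc 110 mm across, 14 mm thick, ~0.12 kg, glass on one face. Origin at its centre, x axis = disc's axis. At the start it leans on a fixed wire easel, centre 80 mm up, top tipped 20 deg from vertical towards the robot, glass away from it. Easel wires lie behind and under it 38 mm either side of its middle, up to 17 mm above its centre; the upper middle of the rim is free.
- free_place (a point): Where the mirror's centre is when it stands in the fixed rack's empty place, 69 mm up. x level: the disc's axis must lie along it (either way); z up. Two rails under the rim at y = +-38 mm stop it rolling. 5 mm wire tines at x = +-16.5, y = +-38 mm leave 28 mm for the disc (36 mm at the top) and end 23 mm above this point. The shown mirror's place is 75 mm off along -x.
- shown_mirror: Bystander: an identical 110 mm mirror already standing in the rack's other place, free to move if knocked. Origin at the disc's centre, x axis = disc's axis.
- small_mirror: Bystander: a small round mirror of the same make, 76 mm across and 14 mm thick, leaning in the same way on a smaller easel (centre 62 mm above the counter), which may be to the left or the right of the large one. Origin at the disc's centre, x axis = disc's axis.
Not all that is in view belongs to the job. Leave any brown or pink look-alike of the part that bears free_place alone.

How it is judged:
On the way:
1. the large mirror is lifted clear of its easel (distance of large_mirror from where it was at the start of the episode above 0.06 m and height (world z) of large_mirror above 0.11 m), for 0.1 s.
At the end, for the whole second after the job is handed in: The large mirror stands at rest between the tines of the rack's empty place: centre within 20 mm (level) and 12 mm (in height) of the place's point, its axis within 0.35 rad (20 degrees) of the place's x axis (horizontal distance between large_mirror and free_place below 0.02 m and z of large_mirror in the frame of free_place between -0.012 and 0.012 m and angle between the x axis of large_mirror and the x axis of free_place, either way round below 0.35 rad and linear speed of large_mirror below 0.02 m/s); the robot touches nothing.
It fails at once if the large mirror is let go more than 20 mm above its rest in the rack (horizontal distance between large_mirror and free_place below 0.08 m and z of large_mirror in the frame of free_place above 0.02 m and contact force between the fingers and large_mirror below 0.05 N).
It fails at once if the small mirror is moved more than 25 mm (distance of small_mirror from where it was at the start of the episode above 0.025 m).
It fails at once if the mirror already on show is moved more than 25 mm (distance of shown_mirror from where it was at the start of the episode above 0.025 m).
It also fails if it takes over 35 s, if anything falls off the work surface, if the arm or the gripper's body presses on something with over 40 N, if the wrist force passes 120 N, or if a joint passes its speed limit or range.

## Working session

There is one attempt and no reset: what is moved stays moved. The work goes in short steps, Python scripts to look and compute and a shell command to move; the robot and the scene stay as the last step left them, time stands still between calls to the robot, and variables do not carry over. Pictures are saved under pics/ and viewed, about 8 in all and at most 12, crops included, and the job is handed in when it is done.

```bash
ls; mkdir -p pics; cat > h.py <<'E'
import numpy as np, cv2
from bench import r, viewer, nets
from scipy.spatial.transform import Rotation as R
def grab(cam):
    p,d=viewer.grab_frame(cam); c=viewer.calibration(cam); return p,d,c
def cloud(d,c):
    K=np.array(c["mtx"]);T=np.linalg.inv(np.array(c["world_to_cam"]))
    v,u=np.mgrid[:d.shape[0],:d.shape[1]]
    x=(u-K[0,2])/K[0,0]*d;y=(v-K[1,2])/K[1,1]*d
    P=np.stack([x,-y,-d,np.ones_like(d)],-1)
    return (P@T.T)[...,:3]
def proj(p,c):
    K=np.array(c["mtx"]);q=np.array(c["world_to_cam"])@np.append(p,1)
    return np.array([K[0,0]*q[0]/-q[2]+K[0,2],K[1,1]*-q[1]/-q[2]+K[1,2]])
E
python3 - <<'E'
from h import *
ims=[]
for cam in ("scene","top"):
    p,d,c=grab(cam); P=cloud(d,c); np.savez(f"{cam}.npz",p=p,d=d,P=P)
    cv2.imwrite(f"pics/{cam}0.png",p[...,::-1])
    print(cam, {k:v for k,v in c.items() if k not in("mtx","world_to_cam")})
    for n in ("large_mirror","small_mirror","shown_mirror","free_place"):
        for o in nets.look_for(n,cam)[:4]: print(n,round(o["score"],2),np.round(o["location"],3),proj(o["location"],c).round())
o=r.get_obs();print(o)
E
```

```text
pics
scene {}
large_mirror 0.78 [0.58  0.09  0.091] [338. 192.]
small_mirror 0.83 [0.577 0.305 0.063] [386. 169.]
shown_mirror 0.55 [ 0.525 -0.22   0.081] [220. 245.]
free_place 0.94 [ 0.593 -0.232  0.009] [238. 292.]
free_place 0.8 [ 0.562 -0.438  0.006] [138. 345.]
free_place 0.59 [ 0.32  -0.175  0.007] [185. 218.]
top {}
large_mirror 0.67 [0.567 0.098 0.109] [205. 153.]
small_mirror 0.51 [0.571 0.306 0.086] [137. 151.]
shown_mirror 0.53 [ 0.517 -0.214  0.103] [310. 173.]
free_place 0.94 [ 0.554 -0.437  0.005] [375. 167.]
free_place 0.73 [ 0.57  -0.218  0.005] [307. 160.]
free_place 0.68 [ 0.307 -0.165  0.006] [289. 242.]
{'clock': 0.5, 'joints': array([ 1.05989391,  0.47704125,  0.02237295,  1.55545826, -0.01153178,
        1.10929421, -0.08313932]), 'qvel': array([ 0.00097037, -0.00073869,  0.00111701,  0.00058943, -0.00048662,
        0.0027695 ,  0.00112835]), 'tau': array([-2.03172995e-04, -5.95799589e+01,  1.60546035e+00, -2.81286746e+01,
        1.25756321e-02,  2.51539343e-03, -5.83824828e-07]), 'tcp_pos': array([ 0.26461947, -0.62095009,  0.23125504]), 'orientation': array([ 2.00008613,  0.40838288, -2.00002389]), 'contact_force': array([-0.6223199 , -0.6700162 ,  1.25216242]), 'moment': array([-0.01235922,  0.05419273,  0.00312364]), 'grip_width': 0.08555033476539305}
```

```bash
python3 - <<'E'
import cv2,numpy as np
a=cv2.imread("pics/scene0.png");b=cv2.imread("pics/top0.png")
cv2.imwrite("pics/both.png",cv2.resize(np.vstack([a[100:384],b[60:330]]),None,fx=1.08,fy=1.08))
E
```

```text
(no output)
```

View pics/both.png

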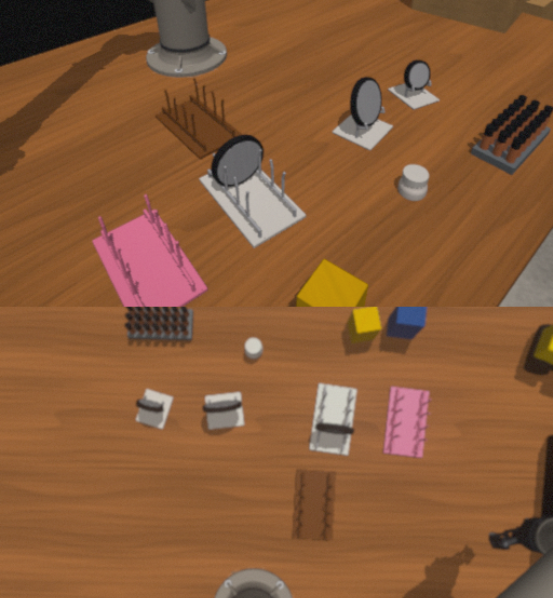

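White rack at top-view (310,173→ plus its far empty place around (310,150)); large mirror (205,153). Look-alikes: brown rack (289,242), pink rack (375,167), small mirror (137,151), shown mirror (310,173). I choose the larger mirror and the white rack.

```bash
cat > m.py <<'E'
from h import *
import sys
def fit_disc(P,m):
    q=P[cv2.erode(m.astype(np.uint8),np.ones((3,3)))>0]; q=q[np.isfinite(q).all(1)]
    med=np.median(q,0); q=q[np.linalg.norm(q-med,axis=1)<.08]
    return q
def pca(q):
    c=q.mean(0);_,s,v=np.linalg.svd(q-c,full_matrices=False);return c,s/np.sqrt(len(q)),v
E
python3 - <<'E'
from m import *
o=r.get_obs();print(R.from_rotvec(o["orientation"]).as_matrix().round(3))
c=viewer.calibration("scene");print("scene cam",np.linalg.inv(c["world_to_cam"])[:3,3]);c=viewer.calibration("top");print("top cam",np.linalg.inv(c["world_to_cam"])[:3,3])
for cam in("scene","top"):
    p,d,c=grab(cam);P=cloud(d,c)
    for n in("large_mirror","shown_mirror"):
        s=nets.silhouettes(n,cam)
        if not s: print(cam,n,"none");continue
        q=fit_disc(P,s[0]["mask"]);ce,sd,v=pca(q)
        print(cam,n,len(q),ce.round(3),sd.round(4),"n",v[2].round(3),"a0",v[0].round(3),"min",q.min(0).round(3),"max",q.max(0).round(3))
    if cam=="top":
        # white plate
        h=cv2.cvtColor(p,cv2.COLOR_RGB2HSV);w=(h[...,1]<60)&(h[...,2]>110)&(abs(P[...,2]-.005)<.012)
        for nm,x0,y0 in(("rack",.57,-.218),("easel",.567,.098)):
            k=w&(np.hypot(P[...,0]-x0,P[...,1]-y0)<.14); xy=P[k][:,:2].astype(np.float32)
            print(nm,len(xy),np.median(P[k][:,2]),cv2.minAreaRect(xy))
        k=(np.hypot(P[...,0]-.57,P[...,1]+.218)<.14)&(P[...,2]>.025)
        print("tall",np.c_[P[k]][:200:4].round(3).tolist()[:30], k.sum())
        x0=int(proj([.56,-.06,.05],c)[0]);crop=p[90:215,100:420]
        cv2.imwrite("pics/topcrop.png",cv2.resize(crop[...,::-1],None,fx=2.5,fy=2.5,interpolation=cv2.INTER_CUBIC))
E
```

```text
[[ 0.     0.392 -0.92 ]
 [ 0.    -0.92  -0.392]
 [-1.    -0.    -0.   ]]
scene cam [ 1.02981443 -0.5782838   0.63895556]
top cam [ 0.35652837 -0.03528067  1.4209723 ]
scene large_mirror 940 [0.582 0.091 0.087] [0.0279 0.0258 0.0021] n [0.928 0.097 0.36 ] a0 [-0.074 -0.898  0.433] min [0.557 0.044 0.034] max [0.601 0.149 0.132]
scene shown_mirror 1443 [ 0.528 -0.223  0.079] [0.0275 0.0254 0.0027] n [ 0.989 -0.145  0.025] a0 [ 0.122  0.719 -0.684] min [ 0.512 -0.272  0.019] max [ 0.55  -0.167  0.124]
top large_mirror 268 [0.574 0.098 0.106] [0.0279 0.0258 0.0028] n [-0.906 -0.114 -0.409] a0 [-0.417  0.422  0.805] min [0.555 0.049 0.043] max [0.601 0.147 0.138]
top shown_mirror 183 [ 0.519 -0.215  0.105] [0.025  0.0187 0.0029] n [-0.988  0.114  0.103] a0 [-0.126 -0.985 -0.119] min [ 0.511 -0.264  0.053] max [ 0.531 -0.167  0.129]
rack 1739 0.008483720148308116 ((0.5587497353553772, -0.22190126776695251), (0.11794667690992355, 0.20191094279289246), 83.19757843017578)
easel 696 0.006358953751882335 ((0.5763351321220398, 0.10101129859685898), (0.09967195987701416, 0.10669917613267899), 7.217206001281738)
tall [[0.657, -0.194, 0.025], [0.649, -0.194, 0.03], [0.643, -0.194, 0.031], [0.64, -0.194, 0.027], [0.624, -0.19, 0.091], [0.633, -0.191, 0.031], [0.63, -0.188, 0.029], [0.632, -0.267, 0.029], [0.63, -0.268, 0.026], [0.626, -0.264, 0.03], [0.618, -0.187, 0.042], [0.612, -0.264, 0.084], [0.619, -0.264, 0.03], [0.607, -0.262, 0.082], [0.613, -0.264, 0.031], [0.607, -0.261, 0.046], [0.607, -0.264, 0.028], [0.603, -0.264, 0.03], [0.601, -0.265, 0.028], [0.597, -0.261, 0.029], [0.581, -0.185, 0.092], [0.584, -0.185, 0.06], [0.587, -0.261, 0.03], [0.576, -0.259, 0.082], [0.581, -0.261, 0.032], [0.576, -0.183, 0.027], [0.573, -0.183, 0.026], [0.57, -0.183, 0.027], [0.567, -0.18, 0.025], [0.563, -0.18, 0.029]] 494
```

View pics/topcrop.png

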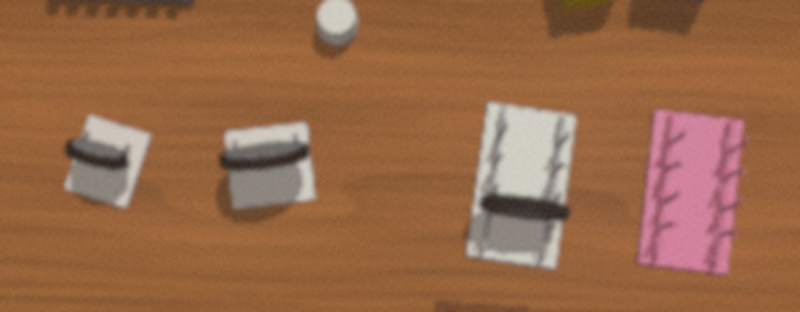

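```bash
python3 -m pendant '[85,-6,0,0,-0.161,85,-6,0,0,-0.161,85,-6,0,0,-0.161,85,-6,0,0,-0.161,85,-6,0,0,-0.161,85,-6,0,0,-0.161,85,-6,0,0,-0.161,85,-6,0,0,-0.161]'
python3 -m pendant '[85,0,27,-48,0,85,0,27,-48,0,85,0,27,-48,0,85,0,27,-48,0,85,0,27,-48,0,85,0,27,-48,0,85,0,27,-48,0,85,0,27,-48,0,85,0,27,-48,0,85,0,27,-48,0,85,0,27,-48,0,85,0,27,-48,0,85,0,27,-48,0,85,0,27,-48,0,85,0,0,0,0]'
python3 - <<'E'
from m import *
o=r.get_obs();print(o["tcp_pos"],R.from_rotvec(o["orientation"]).as_matrix().round(3))
c0=viewer.calibration("wrist");p,d=viewer.grab_frame("wrist");P=cloud(d,c0)
print(np.linalg.inv(c0["world_to_cam"]).round(3))
s=nets.silhouettes("large_mirror","wrist")
for a in s[:2]:
    q=fit_disc(P,a["mask"]);ce,sd,v=pca(q);print(a["score"],len(q),ce.round(3),sd.round(4),v[2].round(3),v[0].round(3),q.min(0).round(3),q.max(0).round(3))
k=(P[...,2]>.05)&(d>0)&(np.hypot(P[...,0]-.57,P[...,1]-.1)<.09)
q=P[k];print("tall",len(q),q.min(0).round(3),q.max(0).round(3))
cv2.imwrite("pics/w1.png",p[...,::-1])
E
```

```text
clock: 1.8
tcp_pos: [0.2645, -0.621, 0.2795]
orientation: [1.116, 1.266, -1.117]
contact_force: [-0.1, -0.1, -0.3]
grip_width: 0.0852
clock: 3.68
tcp_pos: [0.5598, 0.097, 0.2796]
orientation: [1.117, 1.269, -1.113]
contact_force: [-0.1, 0.4, 0.4]
grip_width: 0.0848
[0.55977722 0.09697722 0.27956529] [[ 0.001  0.992  0.127]
 [ 0.003  0.127 -0.992]
 [-1.     0.001 -0.003]]
[[ 0.992 -0.122 -0.038  0.549]
 [ 0.128  0.948  0.291  0.172]
 [ 0.001 -0.293  0.956  0.424]
 [ 0.     0.     0.     1.   ]]
0.96 2287 [0.57  0.108 0.105] [0.0268 0.0265 0.0032] [0.899 0.145 0.412] [-0.173 -0.747  0.641] [0.549 0.053 0.039] [0.597 0.157 0.137]
tall 41592 [0.484 0.05  0.05 ] [0.632 0.157 0.382]
```

View pics/w1.png

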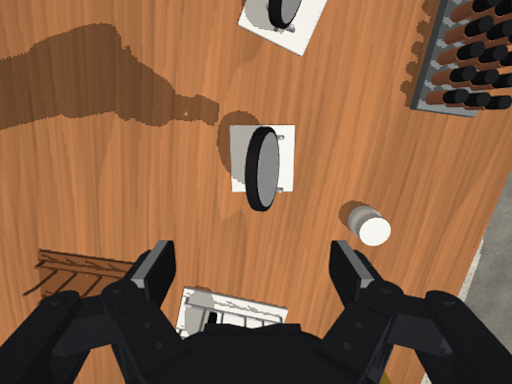

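The picture shows the large mirror upright-ish at (263,168) on its white easel, small mirror at (285,10), white rack at (230,310). Fit the disc model to all three views.

```bash
cat >> m.py <<'E'
from scipy.optimize import least_squares
def disc_sdf(q,t,Rr=.055,h=.007):
    n=np.array([np.cos(t[3])*np.cos(t[4]),np.sin(t[3])*np.cos(t[4]),np.sin(t[4])])
    w=q-t[:3];a=w@n;rad=np.linalg.norm(w-np.outer(a,n),axis=1)
    dx=abs(a)-h;dy=rad-Rr
    return np.minimum(np.maximum(dx,dy),0)+np.hypot(np.maximum(dx,0),np.maximum(dy,0))
def fit(q,t0): return least_squares(lambda t:disc_sdf(q,t),t0,loss="soft_l1",f_scale=.002)
E
python3 - <<'E'
from m import *
A=[];S=[]
for cam in("wrist","top","scene"):
    p,d,c=grab(cam);P=cloud(d,c)
    for n,L,t0 in(("large_mirror",A,[.575,.1,.08,.12,.36]),("shown_mirror",S,[.52,-.217,.07,-.12,0])):
        s=nets.silhouettes(n,cam)
        if not s: continue
        q=fit_disc(P,s[0]["mask"])
        if len(q)<80 or np.hypot(*(np.median(q,0)-t0[:3])[:2])>.06: print("skip",cam,n);continue
        f=fit(q,t0);print(cam,n,len(q),f.x.round(4),np.median(abs(f.fun)).round(4));L.append(q[np.random.choice(len(q),min(len(q),250),False)])
for L,t0 in((A,[.575,.1,.08,.12,.36]),(S,[.52,-.217,.07,-.12,0])):
    print("all",fit(np.vstack(L),t0).x.round(4))
E
```

```text
wrist large_mirror 2265 [0.5747 0.1011 0.0813 0.1382 0.3518] 0.0002
skip wrist shown_mirror
top shown_mirror 180 [ 0.5222 -0.2154  0.0702 -0.1193 -0.0321] 0.0008
scene large_mirror 911 [0.577  0.101  0.0785 0.137  0.3489] 0.0006
scene shown_mirror 1324 [ 0.5223 -0.2169  0.0676 -0.1218  0.0025] 0.0006
all [0.5753 0.1014 0.0814 0.1432 0.3569]
all [ 0.5226 -0.2155  0.0695 -0.1234 -0.0057]
```

Both fits agree to about 2–3 mm. Mirror centre (0.575, 0.101, 0.081), yaw 0.14, tilt 20°. The free place comes out at about (0.597, -0.2255), z 0.069, rack yaw -0.122. Descend to TCP z 0.100 and close at 20 N.

```bash
python3 -m pendant '[85,30,2,-2,-0.012,85,30,0,0,0,85,30,0,0,0,85,30,0,0,0,85,30,0,0,0,85,30,0,0,0,85,0,0,0,0]' 20
python3 -m pendant '[45,0,0,0,0,45,0,0,0,0,35,0,0,0,0,25,0,0,0,0,15,0,0,0,0,5,0,0,0,0,5,0,0,0,0]' 20
python3 - <<'E'
from m import *
p,d,c=grab("scene");cv2.imwrite("pics/s2.png",cv2.resize(p[120:280,230:450][...,::-1],None,fx=3,fy=3))
E
```

```text
clock: 5.1
tcp_pos: [0.5596, 0.093, 0.0974]
orientation: [1.109, 1.272, -1.115]
contact_force: [-0.9, -0.1, 0.2]
grip_width: 0.0851
clock: 5.98
tcp_pos: [0.5636, 0.0941, 0.1008]
orientation: [1.114, 1.266, -1.108]
contact_force: [4.4, -1.0, 5.9]
grip_width: 0.0233
```

View pics/s2.png

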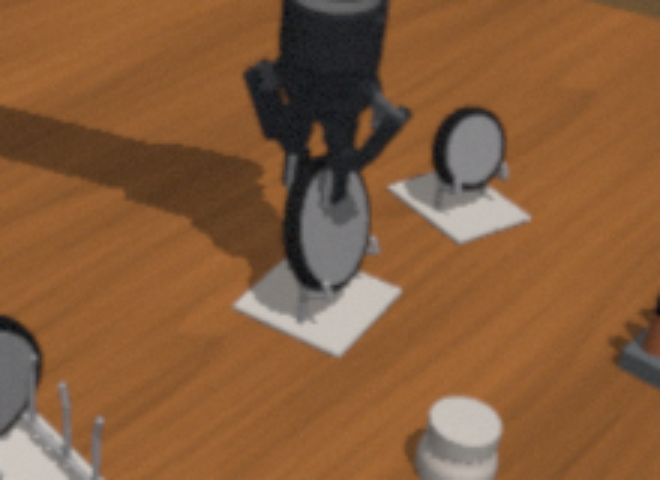

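Gripped near the top middle of the rim (crop 335,190), still partly tilted (opening 23 mm). Lift, then tighten in the air so it aligns with the pads.

```bash
python3 -m pendant '[5,-6,0,0,0,5,-8,0,0,0,5,-10,0,0,0,5,-15,0,0,0,5,-20,0,0,0,5,-25,0,0,0,5,-25,0,0,0,5,-10,0,0,0]' 20
python3 -m pendant '[5,0,0,0,0,5,0,0,0,0,5,0,0,0,0]' 70
python3 - <<'E'
from m import *
o=r.get_obs();print(o["tcp_pos"],R.from_rotvec(o["orientation"]).as_matrix().round(3).tolist(),o["grip_width"])
A=[]
for cam in("scene","top"):
    p,d,c=grab(cam);P=cloud(d,c)
    if cam=="scene":cv2.imwrite("pics/s3.png",cv2.resize(p[60:260,230:450][...,::-1],None,fx=3,fy=3))
    s=nets.silhouettes("large_mirror",cam)
    t0=np.r_[o["tcp_pos"]-[0,0,.02],.12,.05]
    for a in s[:2]:
        q=fit_disc(P,a["mask"]);
        if len(q)<60 or np.linalg.norm(np.median(q,0)-t0[:3])>.08: continue
        f=fit(q,t0);print(cam,len(q),f.x.round(4),np.median(abs(f.fun)).round(4))
E
```

```text
clock: 7.02
tcp_pos: [0.5605, 0.0937, 0.2197]
orientation: [1.111, 1.269, -1.112]
contact_force: [0.6, -0.1, -1.6]
grip_width: 0.0136
clock: 7.4
tcp_pos: [0.5605, 0.0935, 0.2173]
orientation: [1.11, 1.27, -1.113]
contact_force: [0.1, 0.3, -2.2]
grip_width: 0.0129
[0.56054663 0.09345409 0.21728505] [[-0.002, 0.991, 0.132], [-0.0, 0.132, -0.991], [-1.0, -0.002, 0.0]] 0.012871232976129481
scene 722 [ 0.5609  0.0986  0.1877  0.1268 -0.0052] 0.0005
```

View pics/s3.png

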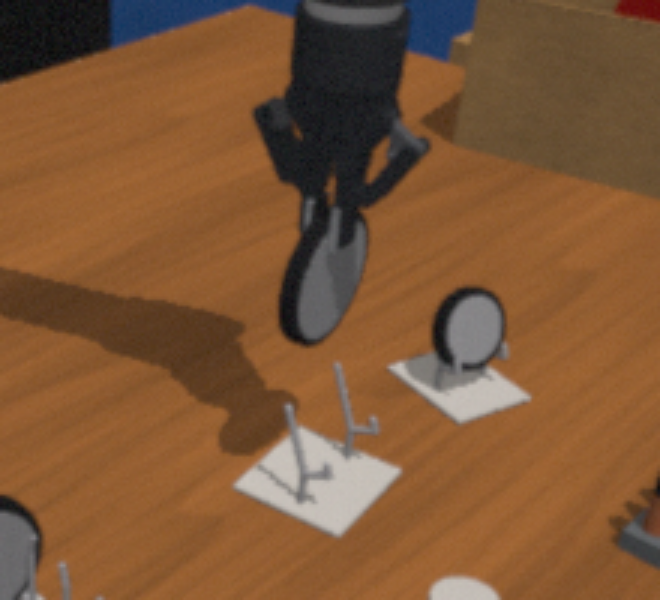

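The mirror hangs upright, centre 30 mm below and 5 mm beside the TCP. Carry it above the empty place and turn it to the rack's yaw.

```bash
python3 -m pendant '[5,0,0,0,0.085,5,0,0,0,0.085,5,0,0,0,0.084,5,0,8,33,0,5,0,8,33,0,5,0,8,33,0,5,0,8,33,0,5,0,8,33,0,5,0,8,33,0,5,0,8,33,0,5,0,8,33,0,5,0,8,33,0,5,0,3,20,0,5,0,0,0,0,5,0,0,0,0]' 70
cat > chk.py <<'E'
from m import *
import sys
o=r.get_obs();M=R.from_rotvec(o["orientation"]).as_matrix();print(o["tcp_pos"].round(4),"yaw",np.arctan2(M[1,1],M[0,1]).round(4),o["grip_width"].round(4),o["contact_force"].round(1))
t0=np.r_[.597,-.2255,o["tcp_pos"][2]-.03,-.122,0.]
for cam in("scene","top","wrist"):
    p,d,c=grab(cam);P=cloud(d,c)
    if cam=="scene":cv2.imwrite(sys.argv[1],cv2.resize(p[60:330,120:330][...,::-1],None,fx=2.2,fy=2.2))
    for n,t in(("large_mirror",t0),("shown_mirror",np.array([.5223,-.216,.069,-.122,0]))):
        for a in nets.silhouettes(n,cam)[:3]:
            q=fit_disc(P,a["mask"])
            if len(q)<60 or np.linalg.norm((np.median(q,0)-t[:3])[:2])>.035: continue
            f=fit(q,t);print(cam,n,len(q),f.x.round(4),np.median(abs(f.fun)).round(4))
    if cam=="top":
        k=(np.hypot(P[...,0]-.6,P[...,1]+.222)<.09)&(P[...,2]>.078)&(P[...,2]<.1)
        print("tine tops",P[k].round(3).tolist()[:25])
E
python3 chk.py pics/s4.png
```

```text
clock: 9.48
tcp_pos: [0.5972, -0.228, 0.2183]
orientation: [1.298, 1.151, -1.297]
contact_force: [1.1, 0.1, -0.7]
grip_width: 0.0128Traceback (most recent call last):
  File "chk.py", line 3, in <module>
    o=r.get_obs();M=R.from_rotvec(o["orientation"]).as_matrix();print(o["tcp_pos"].round(4),"yaw",np.arctan2(M[1,1],M[0,1]).round(4),o["grip_width"].round(4),o["contact_force"].round(1))
                                                                                                                                     ^^^^^^^^^^^^^^^^^^^^^
AttributeError: 'float' object has no attribute 'round'
```

```bash
sed -i 's/o\["grip_width"\].round(4)/o["grip_width"]/' chk.py; python3 chk.py pics/s4.png
```

```text
[ 0.5972 -0.228   0.2183] yaw -0.1201 0.012807750460079712 [ 1.1  0.1 -0.7]
scene large_mirror 1836 [ 0.5989 -0.2224  0.1898 -0.1203 -0.0041] 0.0005
scene shown_mirror 716 [ 5.223e-01 -2.172e-01  6.740e-02 -1.267e-01  5.000e-04] 0.0006
top large_mirror 170 [ 0.5989 -0.2237  0.1931 -0.1267 -0.0067] 0.0005
top shown_mirror 193 [ 0.5223 -0.2165  0.0704 -0.1269 -0.0324] 0.0008
tine tops [[0.586, -0.183, 0.082], [0.586, -0.186, 0.084], [0.583, -0.183, 0.082], [0.581, -0.185, 0.094], [0.547, -0.179, 0.096], [0.545, -0.18, 0.09], [0.543, -0.178, 0.081], [0.543, -0.181, 0.08], [0.535, -0.17, 0.093], [0.537, -0.254, 0.096], [0.538, -0.258, 0.092], [0.533, -0.165, 0.09], [0.532, -0.167, 0.095], [0.532, -0.17, 0.096], [0.536, -0.254, 0.081], [0.536, -0.256, 0.086], [0.53, -0.165, 0.085], [0.529, -0.167, 0.093], [0.529, -0.173, 0.098], [0.533, -0.254, 0.081], [0.533, -0.257, 0.078], [0.52, -0.182, 0.096], [0.52, -0.185, 0.1], [0.519, -0.184, 0.08], [0.519, -0.187, 0.08]]
wrist large_mirror 4029 [ 0.597  -0.2233  0.192  -0.1213 -0.0249] 0.0003
wrist shown_mirror 2820 [ 0.5202 -0.2159  0.0701 -0.1199  0.0025] 0.0002
```

View pics/s4.png

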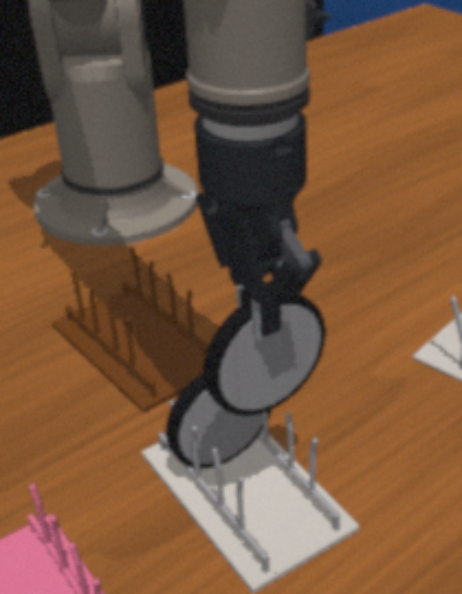

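Mirror hangs over the empty place, between the front tine pairs (218–313, 430–500). It is about 2 mm off relative to the shown mirror plus 75 mm. Correct and lower most of the way.

```bash
python3 -m pendant '[5,20,-1,2,0,5,20,0,0,0,5,15,0,0,0,5,15,0,0,0,5,12,0,0,0,5,12,0,0,0,5,10,0,0,0,5,0,0,0,0]' 70
python3 -m pendant '[5,6,0,0,0,5,4,0,0,0,5,3,0,0,0,5,0,0,0,0]' 70
python3 chk.py pics/s5.png
```

```text
clock: 10.92
tcp_pos: [0.5954, -0.2319, 0.1135]
orientation: [1.298, 1.15, -1.299]
contact_force: [-0.2, -0.0, -0.9]
grip_width: 0.0131
clock: 11.42
tcp_pos: [0.5957, -0.232, 0.1011]
orientation: [1.298, 1.149, -1.299]
contact_force: [0.3, -0.2, -1.7]
grip_width: 0.0126
[ 0.5957 -0.232   0.1011] yaw -0.122 0.012576146669058765 [ 0.3 -0.2 -1.7]
scene large_mirror 1204 [ 0.5974 -0.2266  0.0726 -0.1247 -0.0029] 0.0005
scene shown_mirror 780 [ 0.5224 -0.2174  0.0673 -0.1297  0.001 ] 0.0007
top large_mirror 101 [ 0.5976 -0.2259  0.0745 -0.143  -0.0054] 0.0005
top shown_mirror 199 [ 0.5223 -0.2161  0.0698 -0.1295 -0.0152] 0.0006
tine tops [[0.624, -0.19, 0.093], [0.622, -0.187, 0.09], [0.621, -0.19, 0.093], [0.619, -0.188, 0.085], [0.618, -0.19, 0.09], [0.617, -0.188, 0.083], [0.611, -0.178, 0.093], [0.61, -0.173, 0.085], [0.608, -0.175, 0.097], [0.606, -0.173, 0.089], [0.605, -0.175, 0.096], [0.604, -0.178, 0.099], [0.603, -0.173, 0.087], [0.602, -0.175, 0.097], [0.599, -0.172, 0.092], [0.598, -0.178, 0.098], [0.597, -0.173, 0.09], [0.597, -0.176, 0.088], [0.598, -0.179, 0.085], [0.597, -0.182, 0.091], [0.597, -0.185, 0.09], [0.596, -0.187, 0.097], [0.595, -0.189, 0.083], [0.595, -0.192, 0.084], [0.595, -0.194, 0.087]]
wrist large_mirror 3966 [ 0.5952 -0.2257  0.0751 -0.1285  0.0126] 0.0003
wrist shown_mirror 10743 [ 0.5205 -0.2161  0.0701 -0.1179  0.0017] 0.0003
```

View pics/s5.png

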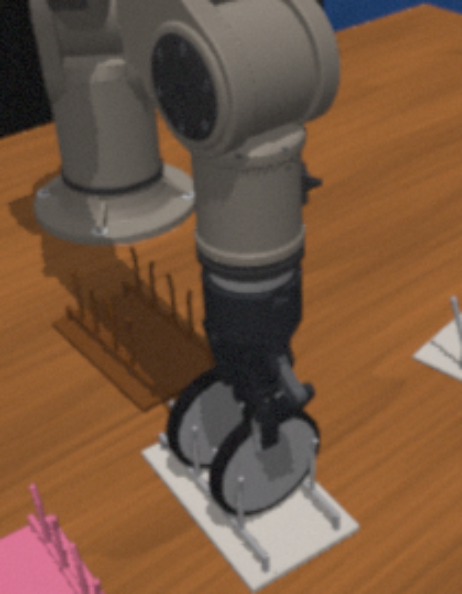

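The mirror is between the tines (240–313, 440–500), about 5 mm higher than the shown one, with no contact yet. Lower slowly to contact.

```bash
python3 -m pendant '[5,2,0,0,0,5,2,0,0,0,5,1,0,0,0,5,0,0,0,0]' 50; python3 -m pendant '[5,1,0,0,0,5,1,0,0,0,5,0,0,0,0]' 50
```

```text
clock: 12.38
tcp_pos: [0.5961, -0.2317, 0.0966]
orientation: [1.299, 1.149, -1.298]
contact_force: [-0.5, 1.3, 1.7]
grip_width: 0.0125
clock: 12.75
tcp_pos: [0.5965, -0.2316, 0.0963]
orientation: [1.299, 1.148, -1.298]
contact_force: [-2.9, 2.8, 14.3]
grip_width: 0.0127
```

Contact (14 N upward). Ease off 1 mm, open slowly to 40 mm, pause.

```bash
python3 -m pendant '[5,-1,0,0,0,16,0,0,0,0,20,0,0,0,0,26,0,0,0,0,32,0,0,0,0,40,0,0,0,0,40,0,0,0,0,40,0,0,0,0]' 20; python3 chk.py pics/s6.png
```

```text
clock: 13.75
tcp_pos: [0.5959, -0.232, 0.0953]
orientation: [1.299, 1.149, -1.298]
contact_force: [-0.2, -0.5, 0.5]
grip_width: 0.0399
[ 0.5959 -0.232   0.0953] yaw -0.122 0.03993408822246673 [-0.2 -0.5  0.5]
scene large_mirror 1104 [ 0.598  -0.2262  0.0677 -0.1254 -0.001 ] 0.0006
scene shown_mirror 716 [ 5.224e-01 -2.171e-01  6.750e-02 -1.267e-01  1.000e-04] 0.0006
top large_mirror 96 [ 0.5978 -0.2254  0.0697 -0.139  -0.0175] 0.0006
top shown_mirror 219 [ 0.5226 -0.2163  0.0694 -0.1197 -0.0078] 0.0007
tine tops [[0.624, -0.19, 0.091], [0.621, -0.187, 0.091], [0.62, -0.19, 0.097], [0.618, -0.187, 0.09], [0.619, -0.191, 0.088], [0.61, -0.18, 0.099], [0.61, -0.173, 0.085], [0.608, -0.175, 0.096], [0.607, -0.178, 0.099], [0.608, -0.181, 0.096], [0.607, -0.173, 0.083], [0.605, -0.175, 0.093], [0.606, -0.178, 0.092], [0.604, -0.173, 0.083], [0.602, -0.175, 0.094], [0.602, -0.178, 0.097], [0.601, -0.181, 0.098], [0.602, -0.171, 0.078], [0.6, -0.173, 0.088], [0.599, -0.175, 0.095], [0.6, -0.179, 0.09], [0.598, -0.173, 0.085], [0.597, -0.176, 0.087], [0.598, -0.179, 0.085], [0.596, -0.181, 0.097]]
wrist large_mirror 4148 [ 0.596  -0.2252  0.0701 -0.1243 -0.0226] 0.0003
wrist shown_mirror 10765 [ 0.5205 -0.2161  0.0702 -0.1175  0.0011] 0.0003
```

Same height as the shown mirror, upright, and free of the jaws. Withdraw straight up.

```bash
python3 -m pendant '[40,-6,0,0,0,40,-12,0,0,0,40,-20,0,0,0,40,-30,0,0,0,40,-40,0,0,0,40,-40,0,0,0,40,0,0,0,0,40,0,0,0,0]' 20; python3 chk.py pics/s7.png
```

```text
clock: 15.2
tcp_pos: [0.5956, -0.232, 0.2439]
orientation: [1.298, 1.148, -1.298]
contact_force: [-0.4, 1.5, -0.9]
grip_width: 0.0404
[ 0.5956 -0.232   0.2439] yaw -0.122 0.04040881784532113 [-0.4  1.5 -0.9]
scene large_mirror 1521 [ 0.598  -0.2263  0.0676 -0.1225 -0.0006] 0.0006
scene shown_mirror 1082 [ 0.5223 -0.2172  0.0673 -0.1223  0.0044] 0.0007
top large_mirror 173 [ 0.5979 -0.2253  0.0692 -0.1292 -0.0178] 0.0006
top shown_mirror 211 [ 0.5226 -0.2153  0.0698 -0.1248 -0.008 ] 0.0007
tine tops [[0.625, -0.19, 0.089], [0.621, -0.187, 0.094], [0.621, -0.19, 0.091], [0.62, -0.188, 0.081], [0.619, -0.191, 0.088], [0.618, -0.189, 0.079], [0.611, -0.181, 0.098], [0.61, -0.173, 0.082], [0.609, -0.176, 0.088], [0.607, -0.177, 0.099], [0.608, -0.181, 0.097], [0.607, -0.173, 0.082], [0.606, -0.176, 0.09], [0.605, -0.178, 0.093], [0.605, -0.184, 0.098], [0.605, -0.171, 0.078], [0.603, -0.173, 0.088], [0.602, -0.175, 0.093], [0.602, -0.178, 0.097], [0.601, -0.171, 0.08], [0.601, -0.173, 0.085], [0.599, -0.175, 0.095], [0.597, -0.173, 0.086], [0.597, -0.176, 0.091], [0.597, -0.179, 0.088]]
wrist large_mirror 956 [ 0.5947 -0.2246  0.0702 -0.1076  0.0026] 0.0004
wrist shown_mirror 2348 [ 0.5204 -0.2157  0.0703 -0.1192  0.0025] 0.0002
```

View pics/s7.png

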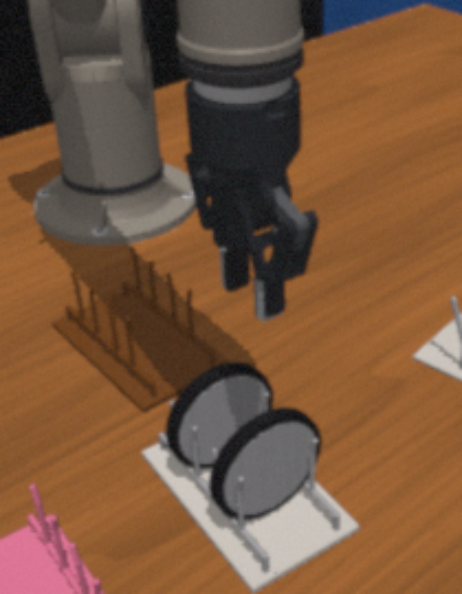

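The mirror stands upright between the tines (265,465), in front of the shown one (220,415), and the hand is clear.

```bash
python3 -c "
from bench import r
print(r.hand_in())"
```

```text
the job is handed in; nothing more can be done
None
```

The large mirror now stands upright in the white rack's empty place, in front of the shown mirror, and I handed the job in at about 15 s on the robot's clock. I gripped its upper rim at 20 N and lifted it off the easel. A 70 N grip then held it vertical. I carried it over, lowered it until the rack pushed back with 14 N, opened the fingers slowly and withdrew straight up.

**Last checks**
- **Position:** the three cameras put the mirror's centre at about (0.597, -0.2255, 0.069). That is within about 3 mm of my estimate of the place, which I worked out from the rack's plate and the shown mirror.
- **Angle:** its yaw is within about 0.02 rad of the rack's, and its tilt is about 1° or less.
- **Shown mirror:** it is still where it was, to within about 1 mm in the scene and top cameras.
- **Hand:** it is clear, with the fingertips about 120 mm above the mirror's top.

**Disagreements and gaps**
- The cameras differed by 2–3 mm in x and height; the wrist camera read x about 3 mm lower than the other two.
- I did not re-measure the small mirror. It looked unmoved in the pictures of the grasp and lift, and the arm stayed away from it.

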